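# Pulse the spice mill: lid held half-way to its lock

### The arm

A 6-joint arm with a two-finger parallel gripper is mounted at the origin on a cart in front of the work surface, level with it; the furniture and walls round the work are solid. World frame = base frame: x ahead of the robot, y to its left, z up, the work surface at z = 0. Lengths are in m, angles in rad, forces in N, time in s.
With the tool pointing down it reaches from about 0.275 to 0.775 m from the base axis. Payload 14.6 kg.
Tool frame: the origin (TCP) lies midway between the tips of the shut fingers; the grasp point (between the pads) lies 19 mm behind it (bot.tcp_to_grasp is the distance from the TCP to the grasp point, in m); x points along the fingers, z is the direction in which the jaws open and shut, and the axes are right-handed (so a half turn about x gives the same grasp; the last joint's range is limited). The gripper opens to 85 mm and grips with 20 to 120 N. Pads are 22 mm wide; open, the fingers measure 114 mm over their backs; the gripper's body (76 mm by 85 mm) begins 54 mm behind the grasp point. The pads swing forward as they close: fully open they stand 13 mm farther back than shut.
Start: joints at [1.034, 0.263, -0.048, 1.259, 0, 1.415], TCP at [0.196, 0.487, 0.231] pointing down, gripper open.
Joint ranges: [-2.65, 2.65], [-0.89, 1.7], [-1.18, 1.37], [-2.13, 2.11], [-1.35, 1.29], [-3.14, 3.14]. Speed limits (rad/s): [1.89, 1.89, 2.57, 2.79, 3.14, 3.14].

### API

Orientations are given as a rotation vector (axis times angle).
In Python, from station import bot, snapshot gives the robot as it stands. The module is installed in compiled form; this text tells all that it offers.
- The arm moves only by the tool carry_out, never from a script. Its argument "series" is a list of rows, each a list of 7 numbers: the gripper's target within -1 to 1 (fully open at 1, half-way at 0, shut at -1), then the shift along the tool's x, y, z in cm, then the turn, a rotation vector about the tool's x, y, z in degrees. In form: [[jaw, tx, ty, tz, rx, ry, rz], ...]. A call has 1 to 20 rows; each row shifts and turns the pose as measured when the row begins, along the tool's axes as they then stand; what a row does not reach is not made up. A row lasts 1/8 s, in which the tool goes at most 62.5 mm and 10.7 degrees, less where a joint would pass 70% of its speed; a pose out of reach is approached as far as the arm can. A call with a gripper value outside its range is refused whole. The fingers move at their own pace and stop on an object; "force" is the grip in N (left out, the last holds). Time passes only in rows, so rows that do not move let the fingers close. It gives the time, the measured TCP pose, the force and the opening at its end, in the units of the state.
- bot.read_state(): the state, without advancing time (a new reading comes with each control period).
- snapshot(name): name is "scene" or "side" or "wrist"; returns a dict with "img" (480x640x3 uint8, red, green, blue), "K" (3x3 intrinsics, pixels), "xyz" and "orientation" of the camera in the world. Camera axes: x right, y down, z forward; pixel columns grow to the right and rows downward; lengths in m; the calibration is good to about 2 mm. A picture is of the moment at which its call begins. There is no depth.
- bot.close_job(): hands the job in, once; it reports no verdict.
The state is a dict: "time": time; "joints": joint angles; "qd": joint speeds; "joint_torque": joint torques, N m; "tool_pos": TCP position; "eef_rot": TCP orientation; "ft_force": force on the tool from outside, world axes, zero at the start; "ft_torque": the same for the moment, N m; "width": finger opening in m.
Only numpy, scipy, OpenCV 4.12 (cv2) and the standard library are available. Lean on these libraries where they do the work, as an engineer would, in place of code of your own. Each camera call takes 0.05 s, during which the arm holds its last target.

### The job

Set the spice mill's coarseness lever to the long middle mark of its scale (45 degrees), then fit the loose bayonet lid squarely down into the mill's mouth and turn it clockwise to the raised pulse marks, half-way to the lock. The pulse position is sprung, so finish still gripping the lid there with it fully down, never let it turn on into the lock click, and leave the lever set and the other things on the table undisturbed.

Things in the scene. Friction and masses are not known exactly. Their poses are not given: they have to be found in the camera images.
- mill: The spice mill, fixed to the table: a round white housing 144 mm across with a low white console (40 mm high, 116 mm wide) in front that carries the lever and reaches 160 mm from the mill's axis on the -x side. Origin on the table on the axis of the mouth; x from the console to the back, z up.
- mouth (a point): Centre of the mill's round steel mouth, at rim level, 85 mm above the table; axes as the mill's. Rim 104 mm across, opening 75 mm, with two notches for the lid's lugs. With the lid fully down its disc lies on the rim and lid_grip is 21 mm above this point; if the lugs miss the notches it stays 34 mm above. The lid enters with its bar along x, within 6 degrees.
- notch (a point): Centre, at rim level, of the notch on the mill's +x side, 41 mm from the mouth's centre; the other is opposite. Each is 20 mm wide and reaches 45 mm from the centre. The seated lid turns clockwise only (from above): free for 9 degrees, then against a light spring (0.1 N m at the pulse marks) that turns it back when released; lugs meet the click pins at 50 degrees and lock at 75.
- pulse_mark: Two black raised ridges (11 x 5 x 13 mm) on the housing's shoulder, on opposite sides of the mouth, 61 mm from its centre; round studs farther clockwise mark the lock. Origin on the mouth's axis, 69.5 mm above the table. Its x axis runs through both ridges: the mill's x axis turned 37.5 degrees clockwise. In the pulse position the lid's bar lies along it, either end.
- pulse_ring (a joint): Angle (rad) of the sprung ring in the mouth that the lid's lugs push: 0 at rest, growing as the lid turns clockwise; about 0.5 with the lid at the pulse marks, above 0.72 when the lid runs into the click.
- coarse_lever (a joint): Angle (rad) of the coarseness lever: 0 at the left end stop as the robot sees it, 1.571 at the right one; it grows anticlockwise seen from above. The long middle mark, straight out from the mill, is 0.785. Light friction; it stays where it is left.
- lever_knob (a point): Centre of the black upright knob at the end of the coarseness lever, 66 mm above the table; the knob is round, 14 mm across, stands free between 50 and 80 mm above the table, 45 mm from the lever's pivot.
- lever_pivot (a point): A point on the lever's upright pivot axis, 90 mm from the mouth's centre on the console side (-x of the mill), 66 mm above the table.
- lid_grip (a point): Centre of the black bar on the loose steel lid, 34 mm above the table at first. Bar 60 mm long (x), 16 wide (y), 30 high (z up). Below: a disc 108 mm across, 6 thick, top 15 mm under this point; then a plug 70 mm across, foot 34 mm under it, with two lugs at the foot under the bar's ends, 11 mm wide, 6.5 high, reaching 43 mm from the centre. Same after a half turn. About 0.15 kg.
- cup: A white mug with a handle, 84 mm high, bystander; origin at the centre of its underside.
- shaker: A salt shaker, 44 mm across and 90 mm high, bystander; origin at the centre of its underside.
- side_dish: A small dish with food, 90 mm across and 21 mm high, bystander; origin at the centre of its underside.
Mind the look-alikes: they are no part of the job. What is shaped like the part that bears lid_grip but brown or red is not meant.

How it is judged:
On the way, in this order (a step that is already met when the one before it is completed fails the run):
1. the coarseness lever stands at the middle mark and is let go, before the lid is fitted (value of joint coarse_lever between 0.675 and 0.895 rad and contact force between the fingers and mill below 0.3 N and z of lid_grip in the frame of mouth below -0.02 m), for 0.2 s.
2. the lid is fully down in the mouth with its lugs in the notches, not yet turned (horizontal distance between lid_grip and mouth below 0.005 m and z of lid_grip in the frame of mouth below 0.0245 m and angle between lid_grip's own z axis and vertical below 0.06 rad and value of joint pulse_ring below 0.12 rad), for 0.1 s.
At the end, for the whole second after the job is handed in: Lid fully down in the mouth (centred within 5 mm, grip under 24.5 mm above the rim, tilt under 0.06 rad), bar within 0.15 rad of the pulse-mark line, pulse ring at 0.3 to 0.7 rad, lid still and gripped with over 2 N; coarseness lever within 0.11 rad of the middle mark (horizontal distance between lid_grip and mouth below 0.005 m and z of lid_grip in the frame of mouth below 0.0245 m and angle between lid_grip's own z axis and vertical below 0.06 rad and value of joint coarse_lever between 0.675 and 0.895 rad and angle between the x axis of lid_grip and the x axis of pulse_mark, either way round below 0.15 rad and value of joint pulse_ring between 0.3 and 0.7 rad and contact force between the fingers and mill_lid above 2 N and angular speed of mill_lid below 0.1 rad/s); the arm keeps its last pose, push and grip.
It fails at once if the lid is turned on into the lock click (value of joint pulse_ring above 0.72 rad).
It fails at once if a bystander (mug, salt shaker or small dish) is pushed more than 20 mm (distance of any of cup, shaker, side_dish from where it was at the start of the episode above 0.02 m).
It also fails if it takes over 58 s, if anything falls off the work surface, if the arm or the gripper's body presses on something with over 40 N, if the wrist force passes 120 N, or if a joint passes its speed limit or range.

## Working session

There is one attempt and no reset: what is moved stays moved. The work goes in short steps, Python scripts to look and compute and a tool call to move; the robot and the scene stay as the last step left them, time stands still between calls to the robot, and variables do not carry over. Pictures are saved under pics/ and viewed, and the job is handed in when it is done.

Besides the shell and the picture viewer there is one more tool, called after ">>>" in YAML: its name, and indented under it one key for each argument. carry_out: Moves the arm, as the interface text tells. Its arguments: {"type":"object","properties":{"series":{"type":"array","items":{"type":"array","items":{"type":"number"}}},"force":{"type":"number"}},"required":["series"]}

```bash
mkdir -p pics && ls
python3 - <<'E'
from station import bot, snapshot
import cv2
print(bot.read_state(), bot.tcp_to_grasp)
for n in ["scene","side","wrist"]:
    s=snapshot(n); cv2.imwrite(f"pics/{n}0.png", s["img"][:,:,::-1]); print(n,s["K"],s["xyz"],s["orientation"])
E
```

```text
pics
{'time': 0.0, 'joints': array([ 1.03369215e+00,  2.63515412e-01, -4.89357505e-02,  1.25942451e+00,
        1.56093354e-05,  1.41552472e+00]), 'qd': array([ 2.43060302e-03, -6.61830761e-04, -8.93273252e-04,  1.56930196e-03,
        9.18669861e-04,  1.89907669e-06]), 'joint_torque': array([-8.04479214e-05, -6.37611151e+01,  3.84564149e+01,  1.37674689e-02,
       -1.62575006e-04,  3.11137228e-05]), 'tool_pos': array([0.19546581, 0.48694902, 0.23082944]), 'eef_rot': array([-0.92399745,  1.36699442,  0.92326386]), 'ft_force': array([ 0.42529356,  0.12441679, -0.97602179]), 'ft_torque': array([0.00186886, 0.01265595, 0.08217696]), 'width': 0.08544125365309747} 0.0187
scene [[558.94658369   0.         317.55239747]
 [  0.         558.94658369 231.4882617 ]
 [  0.           0.           1.        ]] [-0.10588685  1.19726241  0.86213575] [-0.7325093   2.43345325 -1.36367539]
side [[490.19103926   0.         327.42343778]
 [  0.         490.19103926 236.89740377]
 [  0.           0.           1.        ]] [0.54763285 1.17296718 0.48267407] [ 0.01811737 -2.57894778  1.75970083]
wrist [[368.0775075    0.         318.50528346]
 [  0.         368.0775075  236.16908898]
 [  0.           0.           1.        ]] [0.12292747 0.51589297 0.37362516] [2.38027528 1.60934641 0.24988801]
```

View pics/scene0.png

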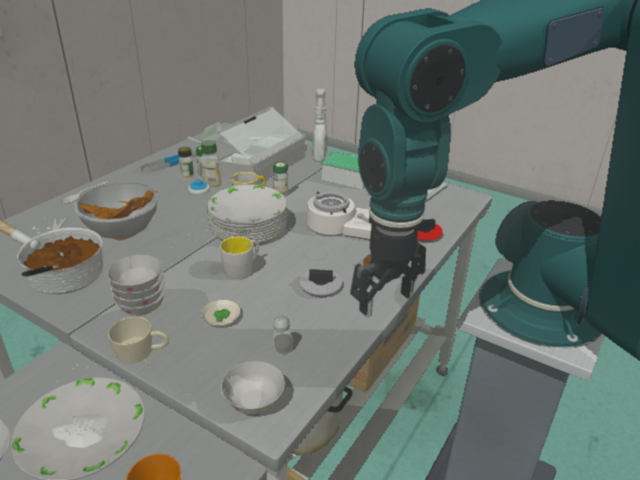

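View pics/side0.png

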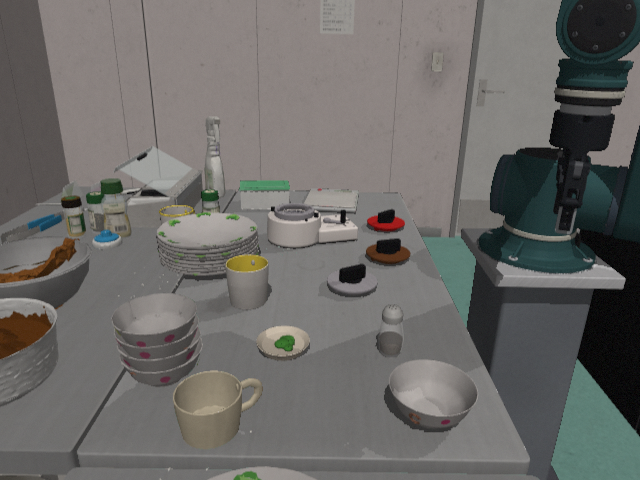

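View pics/wrist0.png

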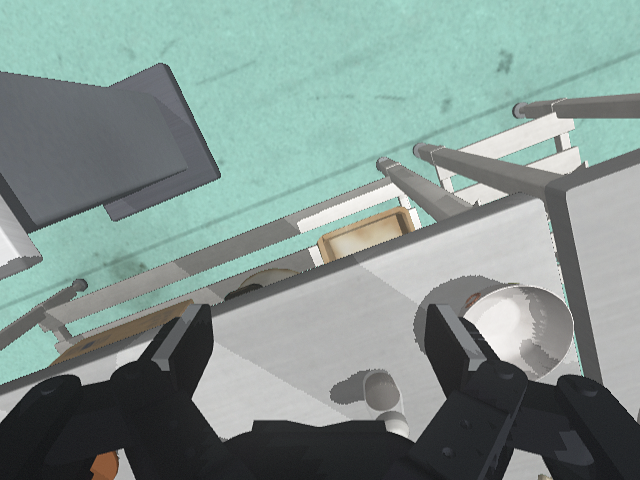

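The scene view shows the grey lid's bar at (321,276), and the mill's mouth near (331,205). In the side view:

- **Lid candidates:** grey disc (353,275), brown disc (388,250) and red disc (386,220). Grey fits, since the lid is steel and brown and red are ruled out.
- **Mill:** (293,222), with the lever knob at about (343,216).

I'll confirm this in an enlarged crop.

```bash
cat > h.py <<'E'
import numpy as np, cv2
from scipy.spatial.transform import Rotation as R
from station import bot, snapshot
def cast(s,uv,z):
    d=R.from_rotvec(s["orientation"]).as_matrix()@np.linalg.inv(s["K"])@np.array([uv[0],uv[1],1.])
    o=np.array(s["xyz"]); return o+d*(z-o[2])/d[2]
def proj(s,p):
    c=R.from_rotvec(s["orientation"]).as_matrix().T@(np.array(p)-s["xyz"]); q=s["K"]@c; return q[:2]/q[2]
def crop(s,x0,y0,x1,y1,k,name):
    im=cv2.resize(s["img"][y0:y1,x0:x1,::-1],None,fx=k,fy=k,interpolation=cv2.INTER_CUBIC); cv2.imwrite("pics/"+name,im)
E
python3 - <<'E'
from h import *
s=snapshot("side"); crop(s,255,195,415,305,5,"side_c.png")
t=snapshot("scene"); crop(t,295,180,455,300,5,"scene_c.png")
print("lid side",cast(s,(353,275),.034),"scene",cast(t,(321,277),.034))
print("mouth side",cast(s,(296,212),.085),"scene",cast(t,(331,204),.085))
for uv in [(388,247),(386,216)]: print(cast(s,uv,.034))
print(cast(s,(285,345),0),cast(s,(390,350),0), cast(s,(248,300),0))
E
```

```text
lid side [0.48247718 0.24341292 0.034     ] scene [0.47937376 0.24159457 0.034     ]
mouth side [ 0.61702934 -0.01209936  0.085     ] scene [ 0.60832981 -0.01163419  0.085     ]
[0.39041226 0.08530192 0.034     ]
[ 0.36921644 -0.1452757   0.034     ]
[0.60881432 0.45474022 0.        ] [ 4.28834053e-01  4.63900656e-01 -5.55111512e-17] [0.69581046 0.29827377 0.        ]
```

View pics/side_c.png

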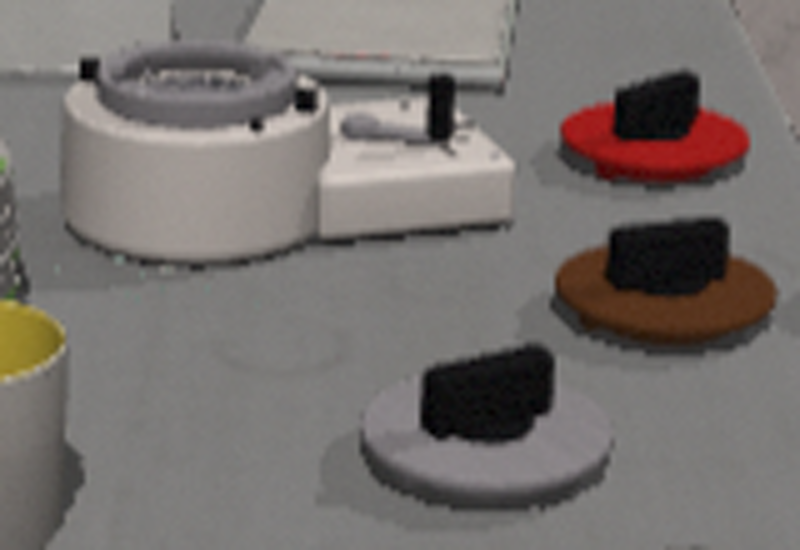

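View pics/scene_c.png

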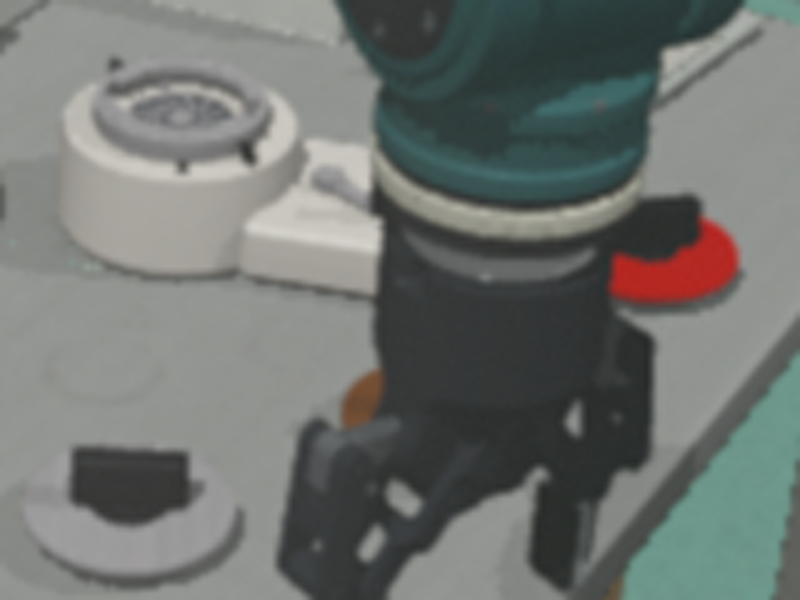

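The crops confirm it: the grey lid has a black bar at side (353,273), the other two are brown and red, and the mill and lever are clear. Next I'll work out the tool frame and a viewpoint over the mill.

Run:
```python
from h import *
np.set_printoptions(precision=4,suppress=True)
st=bot.read_state(); M=R.from_rotvec(st["eef_rot"]).as_matrix(); print("cols x,y,z\n",M)
s=snapshot("wrist"); print("cam in tool",M.T@(s["xyz"]-st["tool_pos"])); print(M.T@R.from_rotvec(s["orientation"]).as_matrix())
sd=snapshot("side"); print("knob",cast(sd,(343,216.5),.066),"pivot",cast(sd,(326,221),.06))
# bar ends top in side crop: (427,378)-(550,350) /5
a=cast(sd,(255+427/5,195+378/5),.049);b=cast(sd,(255+550/5,195+350/5),.049);print("bar",a,b,np.degrees(np.arctan2(*(b-a)[1::-1])))
# ridges: (90,68),(305,100)
a=cast(sd,(255+90/5,195+60/5),.082);b=cast(sd,(255+305/5,195+92/5),.082);print("ridges",a,b,(a+b)/2,np.degrees(np.arctan2(*(b-a)[1::-1])))
```

```text
cols x,y,z
 [[-0.0002 -0.928   0.3726]
 [-0.0004  0.3726  0.928 ]
 [-1.      0.0001 -0.0005]]
cam in tool [-0.1427  0.0781 -0.0003]
[[ 0.0005 -0.3054  0.9522]
 [-0.0001 -0.9522 -0.3054]
 [ 1.      0.     -0.0005]]
knob [ 0.4958 -0.0399  0.066 ] pivot [ 0.5401 -0.0189  0.06  ]
bar [0.5097 0.2548 0.049 ] [0.4566 0.2246 0.049 ] -150.34793055260369
ridges [ 0.6803 -0.0584  0.082 ] [ 0.5661 -0.0132  0.082 ] [ 0.6232 -0.0358  0.082 ] 158.41091424591215
```

>>> carry_out:
  series:
    - [1,-1,-4.4,-2.8,0,0,0]
    - [1,-1,-4.4,-2.8,0,0,0]
    - [1,-1,-4.4,-2.8,0,0,0]
    - [1,-1,-4.4,-2.8,0,0,0]
    - [1,-1,-4.4,-2.8,0,0,0]
    - [1,0,-4.4,-2.8,0,0,0]
    - [1,0,-4.4,-2.8,0,0,0]
    - [1,0,-4.4,-2.8,0,0,0]
    - [1,0,-4.4,-2.8,0,0,0]
    - [1,0,-4.4,-2.8,0,0,0]
    - [1,0,-4.4,-2.8,0,0,0]
    - [1,0,-4.4,-2.8,0,0,0]

```text
time: 1.85
tool_pos: [0.5707, -0.0352, 0.2837]
eef_rot: [-0.929, 1.361, 0.926]
ft_force: [-0.3, 0.5, -0.3]
width: 0.0854
```

>>> carry_out:
  series:
    - [1,0,0,0,-9,0,0]
    - [1,0,0,0,-9,0,0]
    - [1,0,0,0,-9,0,0]
    - [1,0,0,0,0,0,0]

```text
time: 2.35
tool_pos: [0.5725, -0.0392, 0.2818]
eef_rot: [-1.285, 1.158, 1.284]
ft_force: [-1.3, 0.5, 0.6]
width: 0.0855
```

Run:
```python
from h import *
s=snapshot("wrist"); cv2.imwrite("pics/w1.png",s["img"][:,:,::-1])
sd=snapshot("scene"); cv2.imwrite("pics/sc1.png",sd["img"][:,:,::-1])
```

```text
(no output)
```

View pics/w1.png

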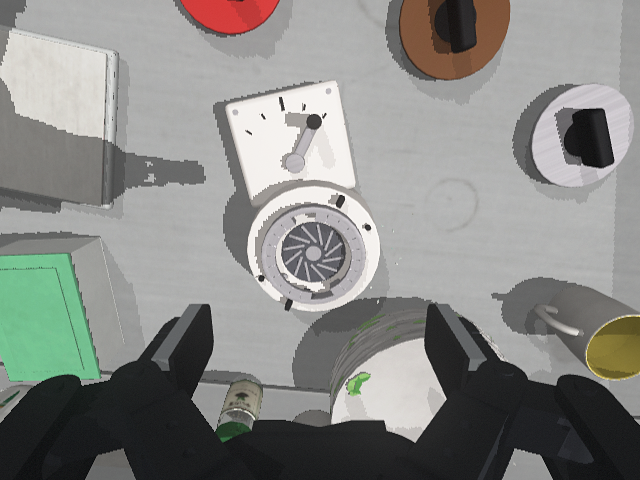

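The wrist view shows the mill's mouth at about (314,252), the pivot at (294,161), the knob at (314,121), the long mark at (282,103), ridges at (340,201) and (289,305), and the grey lid at (585,137). I'll enlarge it to get exact positions.

Run:
```python
from h import *
s=snapshot("wrist"); np.save("pics/w1.npy",{k:np.array(v) for k,v in s.items()},allow_pickle=True); crop(s,215,75,395,320,2.4,"w1c.png") if 0 else None
im=cv2.resize(s["img"][75:320,215:395,::-1],None,fx=2.4,fy=2.4,interpolation=cv2.INTER_CUBIC);
im2=cv2.resize(s["img"][80:200,520:640,::-1],None,fx=3,fy=3,interpolation=cv2.INTER_CUBIC)
c=np.zeros((588,800,3),np.uint8); c[:im.shape[0],:im.shape[1]]=im; c[:im2.shape[0],440:440+im2.shape[1]]=im2
cv2.imwrite("pics/w1c.png",c)
```

```text
(no output)
```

View pics/w1c.png

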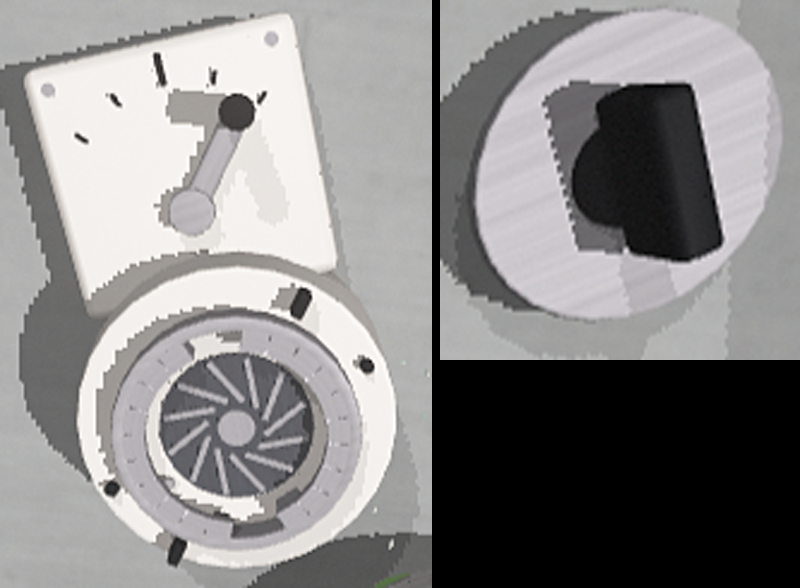

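Run:
```python
from h import *
np.set_printoptions(precision=4,suppress=True)
s=np.load("pics/w1.npy",allow_pickle=True).item()
f=lambda x,y,z: cast(s,(215+x/2.4,75+y/2.4),z)
az=lambda d: np.degrees(np.arctan2(d[1],d[0]))
l,r,t,b=f(113,433,.085),f(362,433,.085),f(237,318,.085),f(237,550,.085)
print("rim",(l+r)/2,(t+b)/2,np.linalg.norm(l-r),np.linalg.norm(t-b))
# rim mask fit: housing top
A,B,C=f(28,74,.04),f(292,15,.04),f(337,268,.04); print("console",A,B,C,"front edge az",az(B-A),"side az",az(C-B),np.linalg.norm(B-A))
n1,n2=f(217,335,.085),f(258,528,.085); print("notch az",az(n2-n1),(n1+n2)/2,np.linalg.norm(n1-n2))
r1,r2=f(303,300,.076),f(178,551,.076); print("ridge az",az(r2-r1),(r1+r2)/2,np.linalg.norm(r1-r2))
k=f(237,110,.08); print("knob",k)
for z in (.05,.06,.066,.07): print("pivot",z,f(192,212,z))
m1,m2=f(154,54,.04),f(162,84,.04); print("mid mark",m1,m2,az(m2-m1))
# lid
g=lambda x,y,z: cast(s,(520+(x-440)/3,80+y/3),z)
# bar top corners (z .049)
c=[g(637,86,.049),g(692,84,.049),g(721,240,.049),g(688,260,.049),g(630,245,.049)]
print("lid bar",*c); 
l,r,t,b=g(475,190,.019),g(781,140,.019),g(655,11,.019),g(592,318,.019)
print("disc",(l+r)/2,(t+b)/2,np.linalg.norm(l-r),np.linalg.norm(t-b))
```

```text
rim [ 0.6235 -0.0389  0.085 ] [ 0.6261 -0.0389  0.085 ] 0.10224756135363873 0.10206346965734284
console [ 0.4924 -0.1385  0.04  ] [ 0.4594 -0.0332  0.04  ] [ 0.5593 -0.0018  0.04  ] front edge az 107.4283702995098 side az 17.4264185094377 0.11031568166881864
notch az 16.752241189952567 [ 0.6243 -0.0386  0.085 ] 0.08629696199826342
ridge az -19.467078740844556 [ 0.6261 -0.0387  0.076 ] 0.12450091417787972
knob [ 0.4975 -0.0513  0.08  ]
pivot 0.05 [ 0.5403 -0.0665  0.05  ]
pivot 0.06 [ 0.539 -0.066  0.06 ]
pivot 0.066 [ 0.5383 -0.0657  0.066 ]
pivot 0.07 [ 0.5378 -0.0655  0.07  ]
mid mark [ 0.4796 -0.0875  0.04  ] [ 0.4908 -0.0835  0.04  ] 19.847717097358633
lid bar [0.4606 0.2081 0.049 ] [0.4583 0.2255 0.049 ] [0.5052 0.2518 0.049 ] [0.5128 0.243  0.049 ] [0.5099 0.222  0.049 ]
disc [0.4841 0.2335 0.019 ] [0.4861 0.2324 0.019 ] 0.10607148183739622 0.10515737867306847
```

```bash
cat >> h.py <<'E'
np.set_printoptions(precision=3,suppress=True)
def to(p,jaz=None):
    st=bot.read_state(); M=R.from_rotvec(st["eef_rot"]).as_matrix()
    z=M[:,2]; a=np.degrees(np.arctan2(z[1],z[0]))
    print("tool",st["tool_pos"],"jaw az %.1f"%a,"x axis",M[:,0],"F",st["ft_force"],"w %.4f t %.2f"%(st["width"],st["time"]))
    print("shift cm (current axes)",100*M.T@(np.array(p)-st["tool_pos"]))
    if jaz is not None:
        # target frame: x down, z az jaz
        j=np.radians(jaz); zz=np.array([np.cos(j),np.sin(j),0]); xx=np.array([0,0,-1.]); T=np.c_[xx,np.cross(zz,xx),zz]
        print("rot deg",np.degrees(R.from_matrix(M.T@T).as_rotvec()), "shift cm (target axes)",100*T.T@(np.array(p)-st["tool_pos"]))
E
python3 - <<'E'
from h import *
to([.4975,-.0513,.15],107.4)
E
```

```text
tool [ 0.572 -0.039  0.282] jaw az 95.7 x axis [ 0.001  0.001 -1.   ] F [-0.239 -0.371 -0.721] w 0.0856 t 2.50
shift cm (current axes) [13.177  7.6   -0.472]
rot deg [-11.657   0.014   0.083] shift cm (target axes) [13.188  7.52   1.075]
```

>>> carry_out:
  series:
    - [0.2,0,0,0,-6,0,0]
    - [0.2,0,0,0,-6,0,0]
    - [0.2,3,3.75,0.5,0,0,0]
    - [0.2,3,3.75,0.5,0,0,0]
    - [0.2,3,0,0,0,0,0]
    - [0.2,3,0,0,0,0,0]
    - [0.2,0,0,0,0,0,0]

```text
time: 3.38
tool_pos: [0.4963, -0.0521, 0.1595]
eef_rot: [-1.429, 1.05, 1.422]
ft_force: [-0.2, 0.5, 0.4]
width: 0.0511
```

Run:
```python
from h import *
to([.4975,-.0513,.052],107.4)
s=snapshot("wrist"); cv2.imwrite("pics/w2.png",s["img"][:,:,::-1])
```

```text
tool [ 0.496 -0.052  0.159] jaw az 107.2 x axis [ 0.004 -0.    -1.   ] F [-0.178  0.503  0.377] w 0.0511 t 3.38
shift cm (current axes) [10.746 -0.096  0.062]
rot deg [-0.234 -0.091  0.241] shift cm (target axes) [10.745 -0.141  0.044]
```

View pics/w2.png

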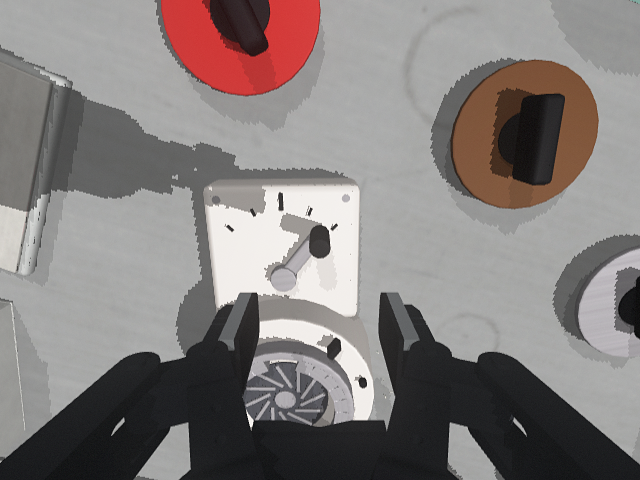

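The knob at (320,238) lies centred between the fingers, so I can descend and grip it gently.

>>> carry_out:
  force: 20
  series:
    - [0.2,3.5,0,0,0,0,0]
    - [0.2,3.5,-0.1,0,0,0,0]
    - [0.2,3,0,0,0,0,0]
    - [0.2,0.5,0,0,0,0,0]
    - [-1,0,0,0,0,0,0]
    - [-1,0,0,0,0,0,0]
    - [-1,0,0,0,0,0,0]
    - [-1,0,0,0,0,0,0]

```text
time: 4.42
tool_pos: [0.5056, -0.0533, 0.0624]
eef_rot: [-1.437, 1.046, 1.407]
ft_force: [3.2, -1.1, -14.3]
width: 0.0128
```

Run:
```python
from h import *
to([.4962,-.0792,.052],107.4)
s=snapshot("wrist"); cv2.imwrite("pics/w3.png",s["img"][:,:,::-1])
```

```text
tool [ 0.506 -0.053  0.062] jaw az 106.9 x axis [ 0.019 -0.004 -1.   ] F [  3.199  -1.114 -14.308] w 0.0128 t 4.42
shift cm (current axes) [ 1.032  1.669 -2.197]
rot deg [-0.447 -0.516  0.961] shift cm (target axes) [ 1.04   1.669 -2.193]
```

View pics/w3.png

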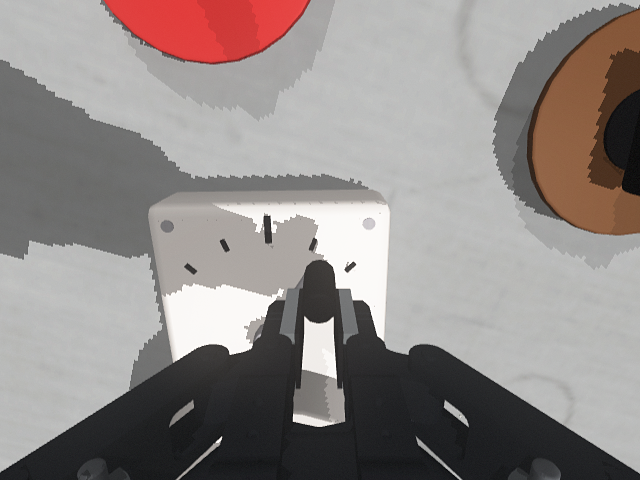

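The fingers closed to 12.8 mm on the knob's flank, with the knob ahead of the pads, and the tool crept about 1 cm in +x. I'll open and check before regripping.

>>> carry_out:
  series:
    - [0.2,0,0,0,0,0,0]
    - [0.2,0,0,0,0,0,0]
    - [0.2,0,0,0,0,0,0]
    - [0.2,0,0,0,0,0,0]

```text
time: 4.97
tool_pos: [0.5067, -0.0537, 0.0637]
eef_rot: [-1.439, 1.045, 1.404]
ft_force: [-0.1, -0.2, 0.9]
width: 0.0512
```

Run:
```python
from h import *
to([.4962,-.0792,.052],107.4)
s=snapshot("wrist"); cv2.imwrite("pics/w4.png",s["img"][:,:,::-1])
np.save("pics/w4.npy",{k:np.array(v) for k,v in s.items()},allow_pickle=True)
print(s["xyz"])
print(proj(s,[.4975,-.0513,.08]),proj(s,[.4975,-.0513,.05]))
```

```text
tool [ 0.507 -0.054  0.064] jaw az 106.9 x axis [ 0.021 -0.005 -1.   ] F [-0.147 -0.229  0.871] w 0.0512 t 4.97
shift cm (current axes) [ 1.157  1.767 -2.117]
rot deg [-0.456 -0.619  1.089] shift cm (target axes) [ 1.168  1.762 -2.115]
[ 0.429 -0.076  0.205]
[332.104 310.779] [330.554 277.35 ]
```

View pics/w4.png

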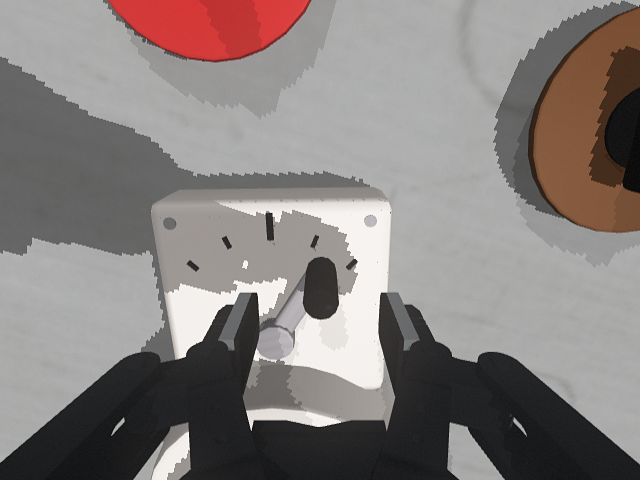

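Run:
```python
from h import *
s=np.load("pics/w4.npy",allow_pickle=True).item()
k=cast(s,(321,305),.08); print(k,cast(s,(320,268),.05))
to([k[0],k[1],.054],107.4)
```

```text
[ 0.496 -0.056  0.08 ] [ 0.494 -0.057  0.05 ]
tool [ 0.507 -0.054  0.064] jaw az 106.9 x axis [ 0.021 -0.005 -1.   ] F [-0.013 -0.137 -0.144] w 0.0510 t 5.03
shift cm (current axes) [0.944 1.074 0.083]
rot deg [-0.455 -0.618  1.089] shift cm (target axes) [0.965 1.056 0.081]
```

>>> carry_out:
  series:
    - [0.2,0.3,1.1,0,0,0,1.1]
    - [0.2,0.6,0,0,0,0,0]

```text
time: 5.28
tool_pos: [0.4955, -0.0573, 0.0542]
eef_rot: [-1.433, 1.063, 1.418]
ft_force: [0.1, 0.8, -0.3]
width: 0.0512
```

Run:
```python
from h import *
to([.4955,-.0565,.054],107.4)
```

```text
tool [ 0.496 -0.057  0.054] jaw az 106.9 x axis [ 0.002 -0.011 -1.   ] F [ 0.062  0.791 -0.292] w 0.0512 t 5.28
shift cm (current axes) [ 0.02  -0.018  0.077]
rot deg [-0.455 -0.632 -0.076] shift cm (target axes) [ 0.021 -0.019  0.077]
```

>>> carry_out:
  force: 20
  series:
    - [-1,0,0,0,0,0,0]
    - [-1,0,0,0,0,0,0]

```text
time: 5.52
tool_pos: [0.4952, -0.0573, 0.0536]
eef_rot: [-1.432, 1.063, 1.419]
ft_force: [-0.9, 0.3, -0.8]
width: 0.0153
```

Run:
```python
from h import *
to([.4955,-.0565,.054],107.4)
```

```text
tool [ 0.495 -0.057  0.054] jaw az 106.9 x axis [ 0.001 -0.011 -1.   ] F [-0.922  0.318 -0.775] w 0.0153 t 5.53
shift cm (current axes) [-0.042 -0.048  0.065]
rot deg [-0.465 -0.599 -0.118] shift cm (target axes) [-0.041 -0.049  0.065]
```

>>> carry_out:
  series:
    - [-1,0,0,0,0,0,0]
    - [-1,0,0.35,-0.7,0,0,0]
    - [-1,0,0.2,-0.75,0,0,0]
    - [-1,0,0.05,-0.7,0,0,0]

```text
time: 6.02
tool_pos: [0.4929, -0.0781, 0.0534]
eef_rot: [-1.428, 1.061, 1.426]
ft_force: [-4.7, 5.1, 3.1]
width: 0.0133
```

Run:
```python
from h import *
to([.4962,-.0792,.054],107.4)
s=snapshot("wrist"); cv2.imwrite("pics/w5.png",s["img"][:,:,::-1])
```

```text
tool [ 0.493 -0.078  0.053] jaw az 107.1 x axis [-0.003 -0.006 -1.   ] F [-4.685  5.065  3.067] w 0.0133 t 6.03
shift cm (current axes) [-0.06  -0.279 -0.2  ]
rot deg [-0.322 -0.284 -0.289] shift cm (target axes) [-0.06  -0.279 -0.201]
```

View pics/w5.png

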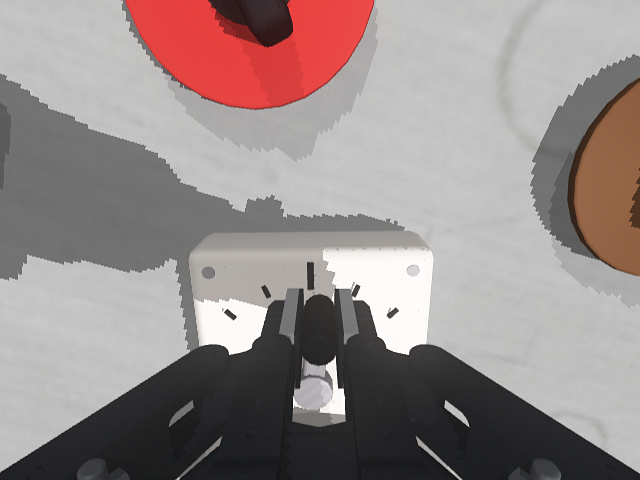

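>>> carry_out:
  series:
    - [-1,0,0,-0.25,0,0,0]
    - [-1,0,0,-0.05,0,0,0]
    - [0.2,0,0,0,0,0,0]
    - [0.2,0,0,0,0,0,0]
    - [0.2,0,0,0,0,0,0]
    - [0.2,-3.5,0,0,0,0,0]
    - [0.2,-5,0,0,0,0,0]
    - [1,-5,0,0,0,0,0]
    - [1,-5,0,0,0,0,0]

```text
time: 7.2
tool_pos: [0.4929, -0.0805, 0.241]
eef_rot: [-1.424, 1.064, 1.431]
ft_force: [-0.1, 0.6, 0.1]
width: 0.0844
```

Run:
```python
from h import *
to([.4975,-.0513,.052],107.4)
s=snapshot("wrist"); cv2.imwrite("pics/w6.png",s["img"][:,:,::-1])
np.save("pics/w6.npy",{k:np.array(v) for k,v in s.items()},allow_pickle=True)
```

```text
tool [ 0.493 -0.081  0.241] jaw az 107.1 x axis [-0.009 -0.005 -1.   ] F [-0.148  0.582  0.072] w 0.0844 t 7.20
shift cm (current axes) [18.881 -1.491  2.707]
rot deg [-0.35  -0.138 -0.584] shift cm (target axes) [18.902 -1.315  2.653]
```

View pics/w6.png

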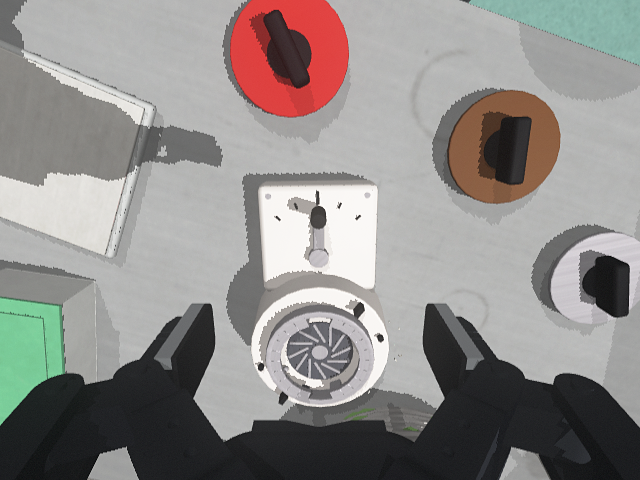

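The lever now lines up with the long mark: knob (318,216), pivot (318,257), mark (318,197). I'll measure its angle, refine the mouth position and axis from this view, and then go to the lid.

Run:
```python
from h import *
s=np.load("pics/w6.npy",allow_pickle=True).item()
crop(s,240,170,400,415,2.4,"w6c.png")
s2=s["img"]; 
im=cv2.resize(s2[225:330,530:640,::-1],None,fx=5,fy=5,interpolation=cv2.INTER_CUBIC); cv2.imwrite("pics/w6lid.png",im)
```

```text
(no output)
```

View pics/w6c.png

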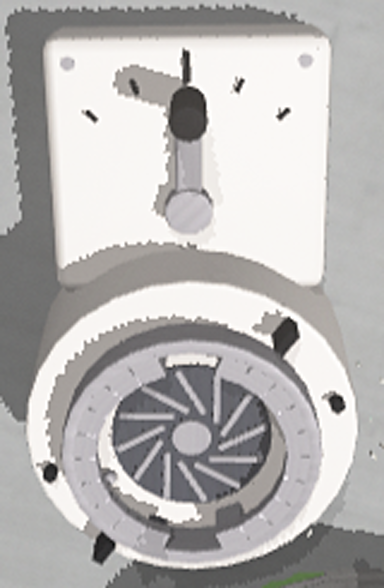

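Run:
```python
from h import *
s=np.load("pics/w6.npy",allow_pickle=True).item()
f=lambda x,y,z: cast(s,(240+x/2.4,170+y/2.4),z)
az=lambda d: np.degrees(np.arctan2(d[1],d[0]))
l,r,t,b=f(62,447,.085),f(319,447,.085),f(190,335,.085),f(190,566,.085)
print("rim",(l+r)/2,(t+b)/2,np.linalg.norm(l-r),np.linalg.norm(t-b))
n1,n2=f(190,361,.085),f(191,541,.085); print("notch az",az(n2-n1),(n1+n2)/2)
A,B=f(46,38,.04),f(330,38,.04); print("front edge",az(B-A)-90)
k=f(187,121,.08);p=f(189,212,.057);m=(f(62,447,.085)+r)/2; print("knob",k,"pivot",p,"lever az",az(p-k),"knob-mouth",az((t+b)/2-k))
```

```text
rim [ 0.622 -0.041  0.085] [ 0.626 -0.04   0.085] 0.10144357475178784 0.10665068888778746
notch az 17.35582454738948 [ 0.625 -0.04   0.085]
front edge 17.068853492836013
knob [ 0.496 -0.081  0.08 ] pivot [ 0.537 -0.068  0.057] lever az 17.933857508833473 knob-mouth 17.526742275316682
```

View pics/w6lid.png

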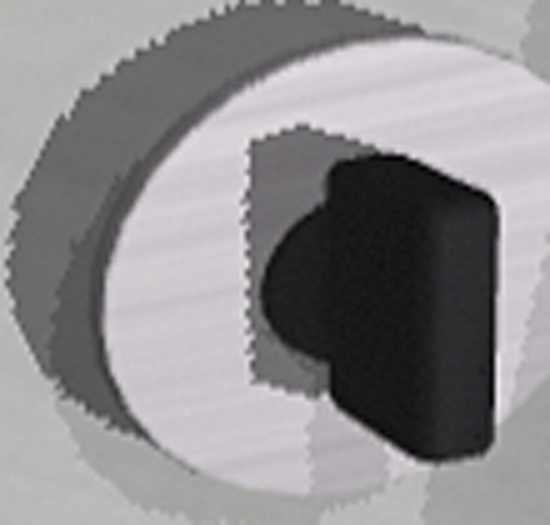

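The lever lies within about 0.6° of the mill axis, so it's set. Mouth is at about (0.625, -0.040), with the mill axis at about 17.3°. Next I'll hover over the lid.

Run:
```python
from h import *
to([.485,.233,.21],120)
```

```text
tool [ 0.495 -0.081  0.247] jaw az 107.1 x axis [-0.002 -0.008 -1.   ] F [-1.258  0.243  6.289] w 0.0851 t 7.25
shift cm (current axes) [ 3.464 -8.314 30.324]
rot deg [-12.947  -0.349  -0.289] shift cm (target axes) [  3.7   -14.876  27.671]
```

>>> carry_out:
  series:
    - [1,0,0,0,-6.5,0,0]
    - [1,0,0,0,-6.5,0,0]
    - [1,0.7,-3,5.5,0,0,0]
    - [1,0.7,-3,5.5,0,0,0]
    - [1,0.7,-3,5.5,0,0,0]
    - [1,0.7,-3,5.5,0,0,0]
    - [1,0.7,-3,5.5,0,0,0]
    - [1,0,0,0,0,0,0]

```text
time: 8.25
tool_pos: [0.4868, 0.233, 0.2102]
eef_rot: [-1.598, 0.918, 1.58]
ft_force: [0.6, -1.3, -0.3]
width: 0.0856
```

Run:
```python
from h import *
to([.485,.233,.21],120)
s=snapshot("wrist"); cv2.imwrite("pics/w7.png",s["img"][:,:,::-1])
np.save("pics/w7.npy",{k:np.array(v) for k,v in s.items()},allow_pickle=True)
```

```text
tool [0.487 0.233 0.21 ] jaw az 120.3 x axis [ 0.005 -0.011 -1.   ] F [ 0.636 -1.309 -0.262] w 0.0856 t 8.25
shift cm (current axes) [0.024 0.156 0.087]
rot deg [ 0.329 -0.668 -0.058] shift cm (target axes) [0.025 0.156 0.086]
```

View pics/w7.png

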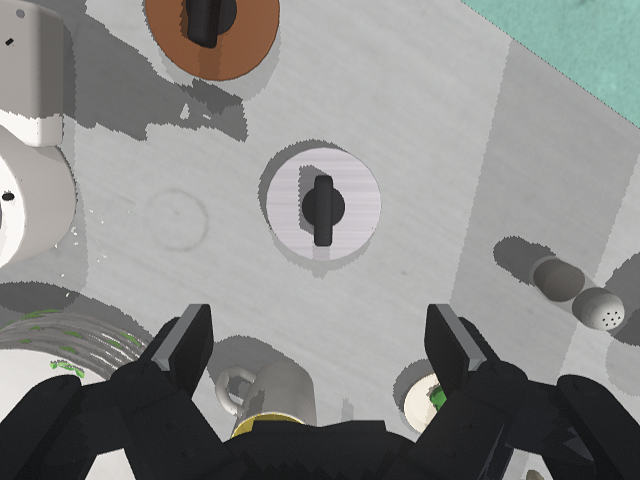

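Run:
```python
from h import *
s=np.load("pics/w7.npy",allow_pickle=True).item()
crop(s,255,135,395,275,4.2,"w7c.png")
```

```text
(no output)
```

View pics/w7c.png

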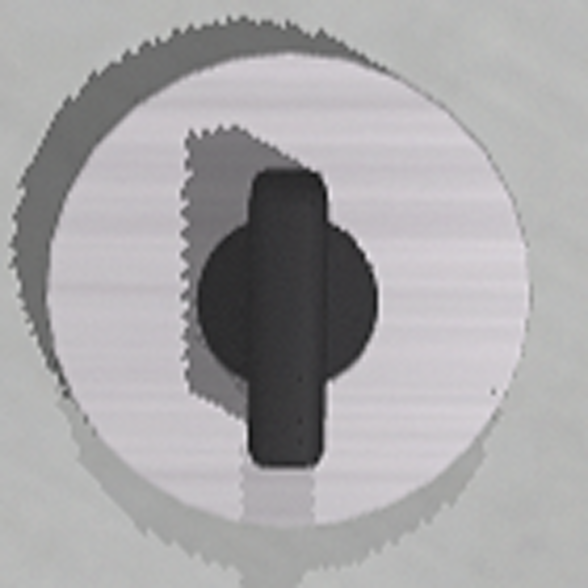

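Run:
```python
from h import *
s=np.load("pics/w7.npy",allow_pickle=True).item()
f=lambda x,y,z: cast(s,(255+x/4.2,135+y/4.2),z)
az=lambda d: np.degrees(np.arctan2(d[1],d[0]))
l,r,t,b=f(46,292,.019),f(528,292,.019),f(288,53,.019),f(288,526,.019)
print("disc",(l+r)/2,(t+b)/2,np.linalg.norm(l-r),np.linalg.norm(t-b))
a,b=f(289,170,.049),f(286,467,.049); print("bar",(a+b)/2,az(b-a),np.linalg.norm(a-b))
to([.485,.234,.015],az(b-a)+90)
```

```text
disc [0.484 0.233 0.019] [0.485 0.235 0.019] 0.10639527895554723 0.10681198517467899
bar [0.483 0.233 0.049] 29.990419203115604 0.0616810676758634
tool [0.487 0.231 0.211] jaw az 120.3 x axis [ 0.005 -0.011 -1.   ] F [-0.502  0.06   0.256] w 0.0857 t 8.30
shift cm (current axes) [19.555  0.036  0.565]
rot deg [ 0.26  -0.696 -0.049] shift cm (target axes) [19.56   0.054  0.327]
```

The bar runs at 30.0°, centre about (0.484, 0.234). A round black boss sits under its middle, and the fingers have to clear it, so I'll check its height with a contrast stretch.

Run:
```python
from h import *
s=np.load("pics/w6.npy",allow_pickle=True).item()
im=s["img"][225:330,530:640,::-1].astype(float)
im=np.clip(im*5-40,0,255).astype(np.uint8)
a=cv2.resize(im,None,fx=3.6,fy=3.6,interpolation=cv2.INTER_CUBIC)
t=snapshot("side")
im=np.clip(t["img"][255:300,320:385,::-1].astype(float)*5-40,0,255).astype(np.uint8)
b=cv2.resize(im,None,fx=6,fy=6,interpolation=cv2.INTER_CUBIC)
c=np.zeros((400,800,3),np.uint8); c[:a.shape[0],:a.shape[1]]=a; c[:b.shape[0],400:400+b.shape[1]]=b; cv2.imwrite("pics/boss.png",c)
```

```text
(no output)
```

View pics/boss.png

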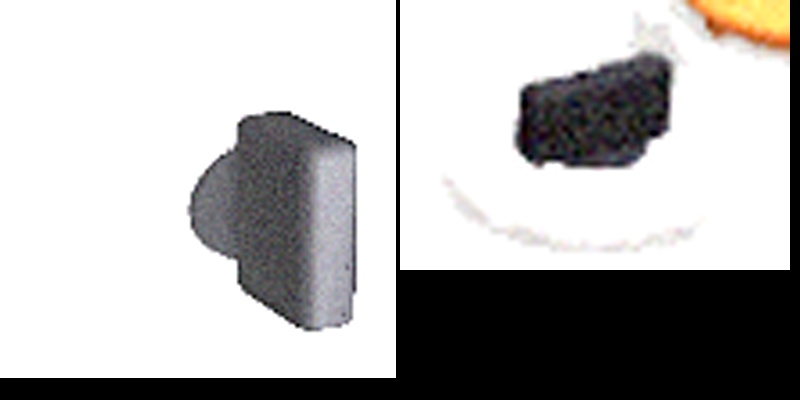

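The boss is only a thin flange, with no visible side wall. I'll keep the fingertips about 4-5 mm above the disc and descend.

>>> carry_out:
  series:
    - [1,5,0.05,0.4,0,-0.7,0]
    - [1,5,0,0,0,0,0]
    - [1,4,0,0,0,0,0]
    - [1,2.5,0,0,0,0,0]

```text
time: 8.85
tool_pos: [0.4889, 0.2278, 0.0445]
eef_rot: [-1.584, 0.913, 1.574]
ft_force: [-0.1, -0.1, 0.3]
width: 0.0853
```

Run:
```python
from h import *
to([.4845,.234,.024],120)
s=snapshot("wrist"); cv2.imwrite("pics/w8.png",s["img"][:,:,::-1])
```

```text
tool [0.489 0.228 0.044] jaw az 119.7 x axis [ 0.007  0.001 -1.   ] F [-0.081 -0.145  0.291] w 0.0853 t 8.85
shift cm (current axes) [2.047 0.093 0.759]
rot deg [-0.255 -0.149  0.353] shift cm (target axes) [2.05  0.077 0.754]
```

View pics/w8.png

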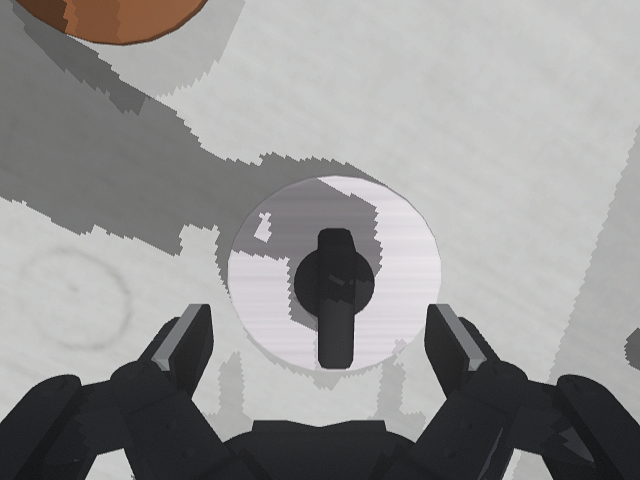

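>>> carry_out:
  series:
    - [1,1,0.1,0.75,0,0,0.3]
    - [1,1,0,0,0,0,0]

```text
time: 9.15
tool_pos: [0.4843, 0.2323, 0.0227]
eef_rot: [-1.581, 0.921, 1.577]
ft_force: [0.6, -0.6, 0.2]
width: 0.0852
```

Run:
```python
from h import *
to([.4845,.234,.024],120)
s=snapshot("wrist"); cv2.imwrite("pics/w9.png",s["img"][:,:,::-1])
```

```text
tool [0.484 0.232 0.023] jaw az 119.6 x axis [ 0.001 -0.003 -1.   ] F [ 0.564 -0.569  0.18 ] w 0.0852 t 9.15
shift cm (current axes) [-0.13  -0.1    0.133]
rot deg [-0.417 -0.144 -0.038] shift cm (target axes) [-0.13  -0.101  0.132]
```

View pics/w9.png

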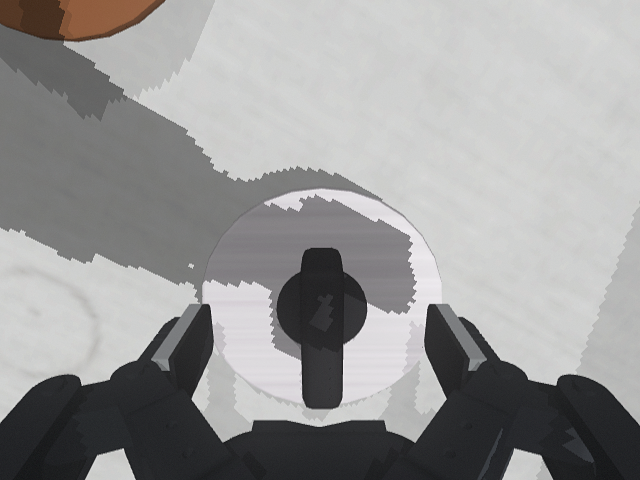

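>>> carry_out:
  force: 60
  series:
    - [1,-0.15,-0.1,0.1,0,0,0]
    - [-1,0,0,0,0,0,0]
    - [-1,0,0,0,0,0,0]
    - [-1,0,0,0,0,0,0]
    - [-1,0,0,0,0,0,0]
    - [-1,0,0,0,0,0,0]
    - [-1,0,0,0,0,0,0]

```text
time: 10.07
tool_pos: [0.4857, 0.2339, 0.0253]
eef_rot: [-1.582, 0.919, 1.575]
ft_force: [0.3, 0.7, -0.7]
width: 0.0148
```

Run:
```python
from h import *
to([.4845,.234,.2],120)
s=snapshot("wrist"); cv2.imwrite("pics/w10.png",s["img"][:,:,::-1])
```

```text
tool [0.486 0.234 0.025] jaw az 119.6 x axis [ 0.003 -0.002 -1.   ] F [ 0.294  0.731 -0.747] w 0.0148 t 10.07
shift cm (current axes) [-17.474   0.073   0.011]
rot deg [-0.404 -0.189  0.096] shift cm (target axes) [-17.474   0.102   0.07 ]
```

View pics/w10.png

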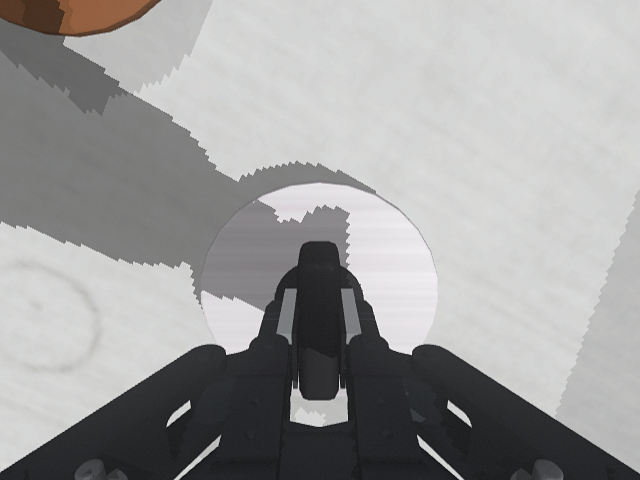

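Run:
```python
from h import *
s=snapshot("wrist"); st=bot.read_state(); M=R.from_rotvec(st["eef_rot"]).as_matrix()
for uv,z,dy in [((320,183),.019,-.054),((319,400),.049,.03),((319,242),.019,-.03),((200,292),.019,0),((439,292),.019,0)]:
    q=M.T@(cast(s,uv,z)-st["tool_pos"]); print(uv,"tool y of centre",q[1]+dy,"raw",q)
```

```text
(320, 183) tool y of centre -0.000598367271487675 raw [0.006 0.053 0.   ]
(319, 400) tool y of centre 0.0021774950668444516 raw [-0.024 -0.028 -0.   ]
(319, 242) tool y of centre -0.0018921621146387943 raw [ 0.006  0.028 -0.   ]
(200, 292) tool y of centre 0.004437127166883472 raw [ 0.006  0.004 -0.053]
(439, 292) tool y of centre 0.004609402889188289 raw [0.006 0.005 0.053]
```

The lid is gripped at 14.8 mm opening and centred on the TCP to within about 1 mm. I'll lift it and carry it over the mill.

>>> carry_out:
  series:
    - [-1,-4,0,0,0,0,0]
    - [-1,-5,0,0,0,0,0]
    - [-1,-5,0,0,0,0,0]
    - [-1,-3,0,0,0,0,0]
    - [-1,0,0,0,6,0,0]
    - [-1,0,0,0,6.3,0,0]

```text
time: 10.92
tool_pos: [0.4841, 0.2339, 0.1998]
eef_rot: [-1.426, 1.056, 1.423]
ft_force: [-0.2, -0.5, -1.5]
width: 0.0152
```

Run:
```python
from h import *
to([.625,-.0395,.19],107.3)
```

```text
tool [0.484 0.234 0.2  ] jaw az 107.0 x axis [ 0.    -0.003 -1.   ] F [-0.171 -0.475 -1.457] w 0.0152 t 10.93
shift cm (current axes) [  1.059  -5.492 -30.264]
rot deg [-0.314 -0.158 -0.042] shift cm (target axes) [  0.979  -5.326 -30.297]
```

>>> carry_out:
  series:
    - [-1,0,-1,-5,0,0,0]
    - [-1,0,-1,-5,0,0,0]
    - [-1,0,-1,-5,0,0,0]
    - [-1,0,-1,-5,0,0,0]
    - [-1,0,-1,-5,0,0,0]
    - [-1,0,-0.4,-5,0,0,0]
    - [-1,0,0,0,0,0,0]

```text
time: 11.8
tool_pos: [0.6263, -0.0454, 0.1985]
eef_rot: [-1.424, 1.057, 1.426]
ft_force: [-0.3, 1.3, -3.5]
width: 0.0148
```

Run:
```python
from h import *
to([.625,-.0395,.13],107.3)
for n in ["scene","side","wrist"]:
    s=snapshot(n); cv2.imwrite(f"pics/{n}11.png",s["img"][:,:,::-1])
    np.save(f"pics/{n}11.npy",{k:np.array(v) for k,v in s.items()},allow_pickle=True)
    if n!="wrist":
        u,v=proj(s,[.625,-.04,.13]).astype(int); crop(s,u-80,v-60,u+80,v+60,5,f"{n}11c.png")
```

```text
tool [ 0.626 -0.045  0.198] jaw az 107.0 x axis [-0.003 -0.002 -1.   ] F [-0.341  1.313 -3.541] w 0.0148 t 11.80
shift cm (current axes) [ 6.844 -0.071  0.613]
rot deg [-0.282 -0.066 -0.176] shift cm (target axes) [ 6.845 -0.053  0.605]
```

View pics/scene11c.png

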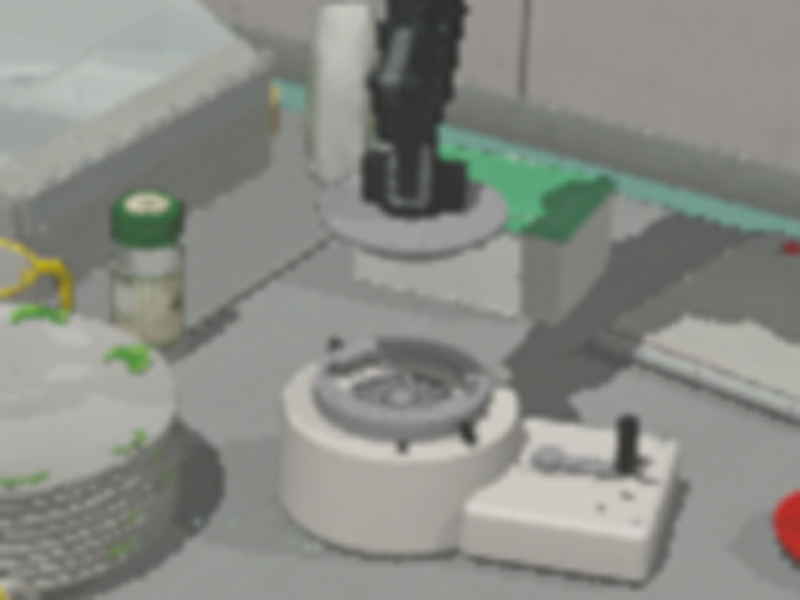

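View pics/side11c.png

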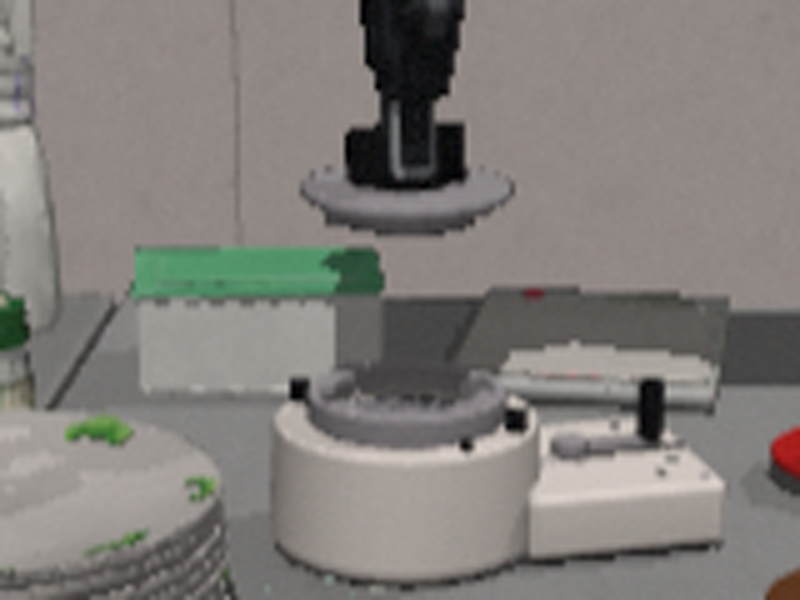

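View pics/wrist11.png

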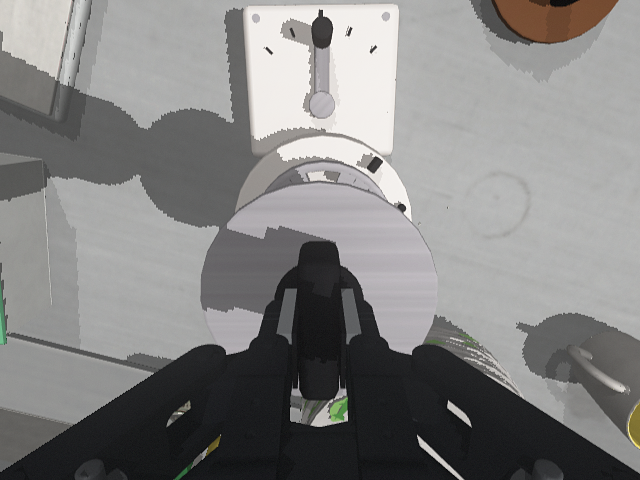

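I'll cross-check the lid-to-mouth alignment using the same fixed cameras, comparing the lid disc with the rim.

Run:
```python
from h import *
tcp=np.array([.6262,-.0453,.1985])
for n,rim,lid in [("side",((307,405),(508,405)),((302,188),(515,188))),("scene",((313,388),(494,388)),((318,208),(508,208)))]:
    s=np.load(f"pics/{n}11.npy",allow_pickle=True).item()
    u,v=proj(s,[.625,-.04,.13]).astype(int)
    g=lambda p,z: cast(s,(u-80+p[0]/5,v-60+p[1]/5),z)
    d=tcp-s["xyz"]; lat=np.array([-d[1],d[0],0])/np.hypot(d[0],d[1])
    rc=(g(rim[0],.085)+g(rim[1],.085))/2; lc=(g(lid[0],.1925)+g(lid[1],.1925))/2
    rd=np.linalg.norm(g(rim[0],.085)-g(rim[1],.085)); ld=np.linalg.norm(g(lid[0],.1925)-g(lid[1],.1925))
    print(n,"rim",rc,rd,"lid",lc,ld,"lat dir",lat,"lid-rim lateral",(lc-rc)@lat,"bias lid-tcp",(lc-tcp)@lat)
    print(" expected with mouth (.625,-.0395):",(tcp-np.array([.625,-.0395,0]))@lat)
```

```text
side rim [ 0.621 -0.012  0.085] 0.10207832080337653 lid [ 0.621 -0.033  0.193] 0.10651677703637741 lat dir [0.998 0.064 0.   ] lid-rim lateral -0.0008446664013177688 bias lid-tcp -0.004198276228092757
 expected with mouth (.625,-.0395): 0.0008242405152573082
scene rim [ 0.614 -0.025  0.085] 0.1047934219448481 lid [ 0.62  -0.038  0.193] 0.10702568273696826 lat dir [0.862 0.508 0.   ] lid-rim lateral -0.00135599038065256 bias lid-tcp -0.0014716032617177932
 expected with mouth (.625,-.0395): -0.0019103089941625358
```

>>> carry_out:
  series:
    - [-1,3,-0.05,0.6,0,0,0]
    - [-1,3,0,0,0,0,0]
    - [-1,0,0,0,0,0,0]

```text
time: 12.32
tool_pos: [0.6227, -0.0323, 0.1389]
eef_rot: [-1.43, 1.051, 1.431]
ft_force: [0.5, -0.8, -0.8]
width: 0.0148
```

Run:
```python
from h import *
to([.6255,-.0398,.12],107.2)
for n in ["scene","side","wrist"]:
    s=snapshot(n); cv2.imwrite(f"pics/{n}12.png",s["img"][:,:,::-1])
    if n!="wrist":
        u,v=proj(s,[.625,-.04,.11]).astype(int); crop(s,u-40,v-40,u+40,v+40,7,f"{n}12c.png")
a=cv2.imread("pics/scene12c.png");b=cv2.imread("pics/side12c.png");c=np.hstack([a[:,:400] if 0 else cv2.resize(a,(400,400)),cv2.resize(b,(400,400))]);cv2.imwrite("pics/both12.png",c)
```

```text
tool [ 0.623 -0.032  0.139] jaw az 107.4 x axis [-0.001 -0.001 -1.   ] F [ 0.499 -0.776 -0.828] w 0.0148 t 12.32
shift cm (current axes) [ 1.892 -0.042 -0.794]
rot deg [ 0.246 -0.037 -0.099] shift cm (target axes) [ 1.892 -0.042 -0.795]
```

View pics/both12.png

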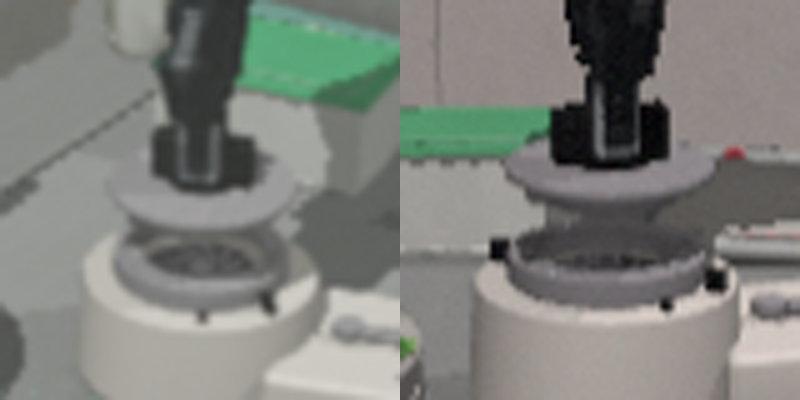

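View pics/wrist12.png

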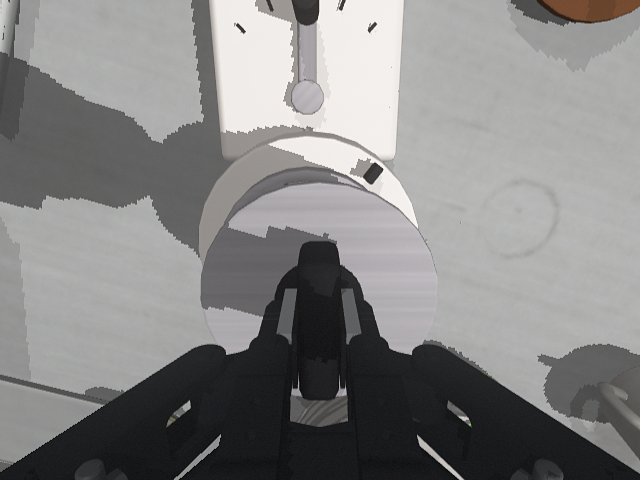

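>>> carry_out:
  series:
    - [-1,0.4,0,-0.4,0,0,0]
    - [-1,0.2,0,-0.4,0,0,0]
    - [-1,0,0,0,0,0,0]

```text
time: 12.85
tool_pos: [0.6282, -0.0415, 0.1375]
eef_rot: [-1.435, 1.048, 1.423]
ft_force: [-0.3, 0.1, -1.8]
width: 0.015
```

Run:
```python
from h import *
to([.6255,-.0398,.12],107.2)
s=snapshot("wrist"); cv2.imwrite("pics/wrist13.png",s["img"][:,:,::-1])
```

```text
tool [ 0.628 -0.042  0.137] jaw az 107.4 x axis [ 0.006 -0.003 -1.   ] F [-0.278  0.062 -1.785] w 0.0150 t 12.85
shift cm (current axes) [1.746 0.215 0.253]
rot deg [ 0.218 -0.26   0.304] shift cm (target axes) [1.748 0.207 0.244]
```

View pics/wrist13.png

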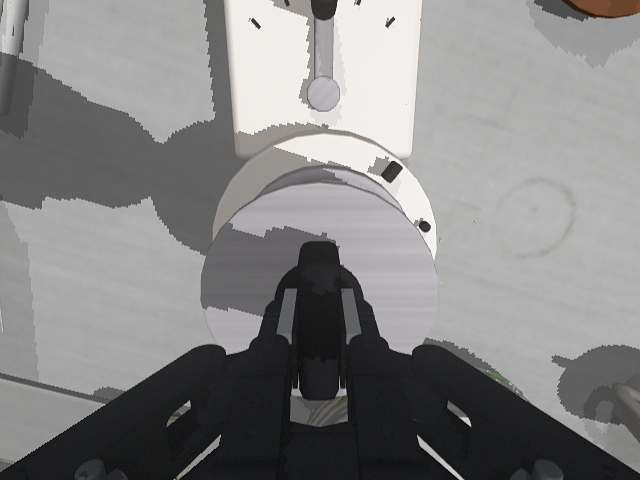

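>>> carry_out:
  series:
    - [-1,0.6,0.2,0.2,0,0,0.3]
    - [-1,0.6,0,0,0,0,0]

```text
time: 13.15
tool_pos: [0.6257, -0.0401, 0.1251]
eef_rot: [-1.434, 1.053, 1.427]
ft_force: [-0.2, 0.3, -2.6]
width: 0.0146
```

Run:
```python
from h import *
to([.6255,-.0398,.12],107.2)
```

```text
tool [ 0.626 -0.04   0.125] jaw az 107.4 x axis [ 0.002 -0.004 -1.   ] F [-0.224  0.314 -2.572] w 0.0146 t 13.15
shift cm (current axes) [0.514 0.006 0.035]
rot deg [ 0.216 -0.272  0.011] shift cm (target axes) [0.515 0.006 0.033]
```

>>> carry_out:
  series:
    - [-1,0.7,0,0,0,0,0]
    - [-1,0.7,0,0,0,0,0]

```text
time: 13.4
tool_pos: [0.6255, -0.04, 0.1099]
eef_rot: [-1.433, 1.053, 1.427]
ft_force: [0.4, 0.1, -1.9]
width: 0.0151
```

Run:
```python
from h import *
to([.6255,-.0398,.097],107.2)
s=snapshot("wrist"); cv2.imwrite("pics/wrist14.png",s["img"][:,:,::-1])
```

```text
tool [ 0.626 -0.04   0.11 ] jaw az 107.4 x axis [ 0.001 -0.004 -1.   ] F [ 0.366  0.122 -1.867] w 0.0151 t 13.40
shift cm (current axes) [ 1.289 -0.006  0.026]
rot deg [ 0.221 -0.258 -0.01 ] shift cm (target axes) [ 1.289 -0.006  0.02 ]
```

View pics/wrist14.png

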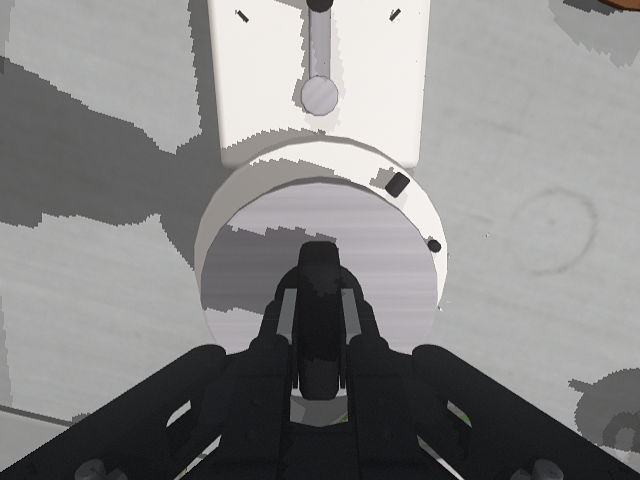

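The lid (centre column about 320) is aligned with the housing (195-447), the pivot is at column 320, and contact force is near zero. I'll keep lowering.

>>> carry_out:
  series:
    - [-1,0.5,0,0.02,0,0,0]
    - [-1,0.5,0,0,0,0,0]

```text
time: 13.7
tool_pos: [0.6251, -0.0398, 0.0983]
eef_rot: [-1.433, 1.053, 1.428]
ft_force: [0.2, 0.3, -1.7]
width: 0.0144
```

Run:
```python
from h import *
to([.6255,-.0398,.097],107.2)
```

```text
tool [ 0.625 -0.04   0.098] jaw az 107.4 x axis [ 0.    -0.004 -1.   ] F [ 0.153  0.265 -1.685] w 0.0144 t 13.70
shift cm (current axes) [ 0.134 -0.035 -0.009]
rot deg [ 0.222 -0.229 -0.065] shift cm (target axes) [ 0.134 -0.035 -0.01 ]
```

It went straight in with no contact force. I'll lower it gently until it bears on the rim.

>>> carry_out:
  series:
    - [-1,0.2,0,0,0,0,0]
    - [-1,0.2,0,0,0,0,0]
    - [-1,0,0,0,0,0,0]

```text
time: 14.08
tool_pos: [0.6252, -0.0399, 0.0978]
eef_rot: [-1.435, 1.052, 1.425]
ft_force: [-0.1, 0.3, -1.8]
width: 0.015
```

Run:
```python
from h import *
to([.6255,-.0398,.097],107.2)
for n in ["scene","side"]:
    s=snapshot(n); u,v=proj(s,[.625,-.04,.11]).astype(int); crop(s,u-40,v-40,u+40,v+40,5,f"{n}15c.png")
a=cv2.imread("pics/scene15c.png");b=cv2.imread("pics/side15c.png");cv2.imwrite("pics/both15.png",np.hstack([a,b]))
```

```text
tool [ 0.625 -0.04   0.098] jaw az 107.4 x axis [ 0.003 -0.005 -1.   ] F [-0.073  0.341 -1.827] w 0.0150 t 14.07
shift cm (current axes) [ 0.079 -0.027 -0.002]
rot deg [ 0.221 -0.322  0.099] shift cm (target axes) [ 0.079 -0.027 -0.003]
```

View pics/both15.png

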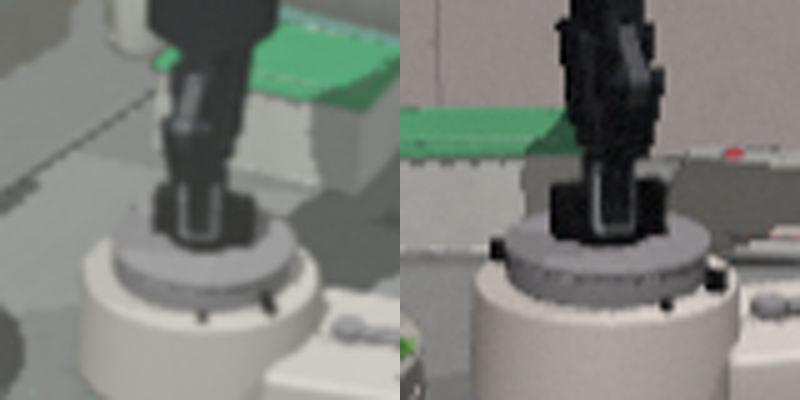

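>>> carry_out:
  series:
    - [-1,0.4,0,0,0,0,0]
    - [-1,0.3,0,0,0,0,0]

```text
time: 14.42
tool_pos: [0.6256, -0.0399, 0.0969]
eef_rot: [-1.439, 1.049, 1.421]
ft_force: [-16.2, 1.1, 38.6]
width: 0.0148
```

Run:
```python
from h import *
to([.6255,-.0398,.097],107.2)
```

```text
tool [ 0.626 -0.04   0.097] jaw az 107.4 x axis [ 0.008 -0.006 -1.   ] F [-16.191   1.075  38.646] w 0.0148 t 14.43
shift cm (current axes) [-0.009  0.007  0.015]
rot deg [ 0.241 -0.472  0.36 ] shift cm (target axes) [-0.009  0.007  0.015]
```

The lid bears on the rim at 39 N with the TCP at 96.9 mm, where I'd predicted 97 mm for fully down. I'll ease the push and then turn it clockwise in small steps.

>>> carry_out:
  series:
    - [-1,0,0,0,0,0,0]
    - [-1,0.1,0,0,0,0,0]

```text
time: 14.68
tool_pos: [0.6259, -0.04, 0.097]
eef_rot: [-1.44, 1.049, 1.419]
ft_force: [-4.0, -0.6, 15.5]
width: 0.0148
```

Run:
```python
from h import *
to([.6255,-.0398,.097],107.2)
```

```text
tool [ 0.626 -0.04   0.097] jaw az 107.4 x axis [ 0.01  -0.006 -1.   ] F [-3.963 -0.603 15.496] w 0.0148 t 14.68
shift cm (current axes) [-0.002  0.033  0.034]
rot deg [ 0.241 -0.523  0.446] shift cm (target axes) [-0.001  0.033  0.034]
```

>>> carry_out:
  series:
    - [-1,0.1,0,0,8,0,0.4]
    - [-1,0.1,0,0,8,0,0]
    - [-1,0.1,0,0,6,0,0]

```text
time: 15.05
tool_pos: [0.6282, -0.0396, 0.097]
eef_rot: [-1.153, 1.248, 1.133]
ft_force: [-4.0, 3.7, 19.4]
width: 0.0148
```

Run:
```python
from h import *
to([.6255,-.0398,.097],69.9)
```

```text
tool [ 0.628 -0.04   0.097] jaw az 84.9 x axis [ 0.009 -0.007 -1.   ] F [-4.032  3.705 19.351] w 0.0148 t 15.05
shift cm (current axes) [-0.005  0.263 -0.045]
rot deg [15.01  -0.289  0.611] shift cm (target axes) [-0.002  0.242 -0.111]
```

Turned 22.5° so far, with the centre drifted about 2.5 mm in x. I'll bring it back while turning on.

>>> carry_out:
  series:
    - [-1,0.1,0.25,0,5,0,0.6]
    - [-1,0.1,0.1,0,4,0,0]

```text
time: 15.3
tool_pos: [0.6272, -0.0395, 0.097]
eef_rot: [-1.029, 1.318, 1.016]
ft_force: [-2.2, -0.6, 16.3]
width: 0.0148
```

Run:
```python
from h import *
to([.6255,-.0398,.097],69.9)
```

```text
tool [ 0.627 -0.039  0.097] jaw az 75.6 x axis [ 0.005 -0.007 -1.   ] F [-2.232 -0.62  16.34 ] w 0.0148 t 15.30
shift cm (current axes) [-0.005  0.162 -0.073]
rot deg [ 5.719 -0.287  0.366] shift cm (target axes) [-0.005  0.154 -0.088]
```

>>> carry_out:
  series:
    - [-1,0.1,0.15,-0.05,3.5,0,0.3]
    - [-1,0.1,0.1,0,1.5,0,0]
    - [-1,0.1,0,0,0,0,0]

```text
time: 15.68
tool_pos: [0.6272, -0.0397, 0.097]
eef_rot: [-0.961, 1.35, 0.947]
ft_force: [-11.1, 1.4, 23.6]
width: 0.0149
```

Run:
```python
from h import *
to([.6255,-.0398,.097],69.9)
for n in ["scene","side","wrist"]:
    s=snapshot(n); cv2.imwrite(f"pics/{n}16.png",s["img"][:,:,::-1])
    if n!="wrist":
        u,v=proj(s,[.6,-.04,.11]).astype(int); crop(s,u-40,v-40,u+40,v+40,5,f"{n}16c.png")
a=cv2.imread("pics/scene16c.png");b=cv2.imread("pics/side16c.png");cv2.imwrite("pics/both16.png",np.hstack([a,b]))
```

```text
tool [ 0.627 -0.04   0.097] jaw az 70.5 x axis [ 0.006 -0.006 -1.   ] F [-11.104   1.38   23.576] w 0.0149 t 15.68
shift cm (current axes) [-0.005  0.16  -0.07 ]
rot deg [ 0.56  -0.223  0.45 ] shift cm (target axes) [-0.004  0.159 -0.072]
```

View pics/both16.png

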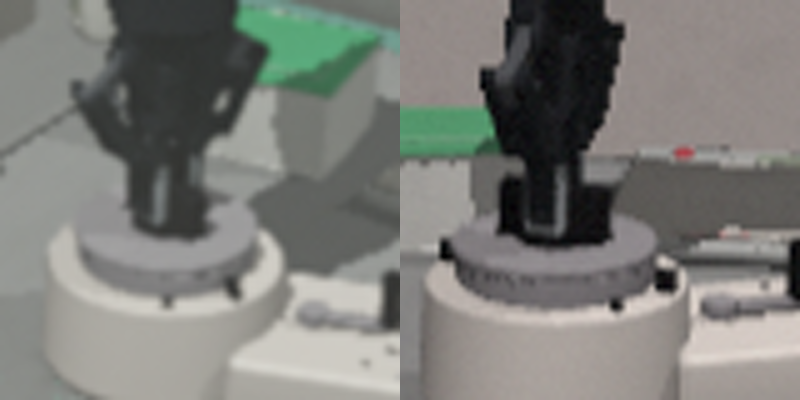

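View pics/wrist16.png

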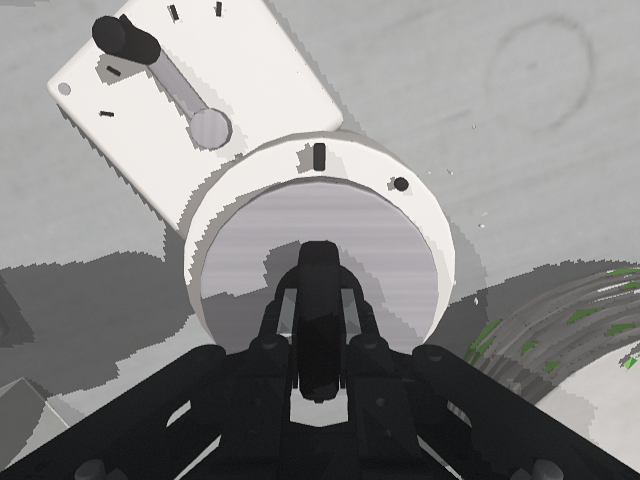

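In the wrist view the bar end (319,242) lines up with the ridge (319,157), the disc sits flat on the rim in both side views, and the lever is still on its long mark. I'll read the state once more and hand in.

Run:
```python
from h import *
to([.6255,-.0398,.097],69.9)
print("qd",np.abs(bot.read_state()["qd"]).max())
print(bot.close_job())
to([.6255,-.0398,.097],69.9)
```

```text
tool [ 0.627 -0.04   0.097] jaw az 70.5 x axis [ 0.006 -0.006 -1.   ] F [-7.694  1.131 20.923] w 0.0150 t 15.82
shift cm (current axes) [-0.004  0.158 -0.07 ]
rot deg [ 0.58  -0.222  0.449] shift cm (target axes) [-0.003  0.158 -0.072]
qd 0.0026525738510291504
the job is handed in; nothing more can be done
None
the job is handed in; nothing more can be done
```

I handed the job in at 15.8 s. The lever is set to the middle mark, and the steel lid is seated, turned clockwise to the pulse marks and still gripped there. No verdict was reported.

**Last checks**
- **Lever:** it measured within about 0.6° of the mill axis after I let it go, and it was still on its long mark in the final wrist view.
- **Lid seating:** it went into the mouth with no contact force until it reached the rim. The gripper stands 97 mm above the table, the height predicted for fully down, pressing about 21 N, with the gripper tilted about 0.5°.
- **Turn:** about 37° clockwise from the entry position, and the bar lines up with the ridge in the wrist view. I could not read the pulse ring directly. The turn puts it near 0.5 rad, well short of the click.
- **Grip:** the grip was set to 60 N, with the fingers 15 mm apart and the arm still.

**What went wrong or disagreed**
- My first grip on the lever knob slipped off to one side, so I opened and gripped it again.
- The lid's centre sits 1.7 mm in x from the mouth position I measured, with a light sideways load. A fixed-camera check had put the mouth about 1.7 mm farther in x, so the true offset is probably smaller. Either way it is within the 5 mm limit.
- I did not measure the mug, shaker and dish again at the end. The arm stayed well clear of them.

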